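# Make up the parts for two repair jobs

## Task

Make up the two repair jobs from the spare parts laid out on the mat: the large flat battery and the twin-lens camera module go into the job tray that holds the opened phone, and the thumbstick module and the rumble motor into the job tray that holds the opened game controller. Put one part in each empty compartment, resting on the compartment's floor the same way up as it lies now, and let go of it. Leave the single-lens camera, the small watch battery and the blue prying tool where they are.

Things in the scene. Friction and masses are not known exactly. Their poses are not given: they have to be found in the camera images.
- phone_battery: Flat black pouch battery with a silver face and a copper strip at one end, 70 mm (x) by 36 mm (y) by 6 mm thick, about 35 g, lying flat on the mat. Origin: centre of its underside; x along its length, z up.
- twin_camera: Camera module with two lenses side by side: a steel block 40 mm (x) by 22 mm (y) by 7 mm high with two black lens barrels 19 mm across standing 4 mm above it (11 mm in all), about 15 g; a thin copper tab sticks out 7 mm at its +x end. It lies lenses up. Origin: centre of the block's underside; x along its length, z up.
- thumbstick: Controller thumbstick module: a square steel and grey plastic base 22 mm by 22 mm (x, y), 11 mm high, with a round black stick cap 18 mm across on top (25 mm high in all; the stick stands 2 mm off the base's centre towards -x and -y), about 20 g, standing upright. Origin: centre of the base's underside; z up.
- rumble_motor: Small vibration motor standing on its flat end: a plain steel can 28 mm across and 22 mm high, with a dark half-round weight on its shaft on top (31 mm high in all; the weight stays within the can's outline), about 30 g. Origin: centre of the can's underside; z up.
- phone_tray: Fixed grey tray 219 (x) by 232 mm (y) on the 2 mm thick mat; walls 4 mm thick, 10 mm high. Origin: centre of its underside (z = 0.002); x away from the robot, z up. Far half (+x): opened phone, 146 by 71 by 8 mm, screen off, no battery. Near half: two empty compartments, 95 (x) by 110 mm (y) inside, centred at x = -58, y = +57 and -57 mm from the origin; their floor 2 mm above it.
- controller_tray: Fixed grey tray 219 (x) by 232 mm (y) on the 2 mm thick mat; walls 4 mm thick, 10 mm high. Origin: centre of its underside (z = 0.002); x away from the robot, z up. Far half (+x): opened white game controller, 154 by 100 mm, up to 47 mm high. Near half: two empty compartments, 95 (x) by 110 mm (y) inside, centred at x = -58, y = +57 and -57 mm from the origin; their floor 2 mm above it.
- single_camera: To be left alone: camera module with one lens, a steel block 20 by 20 by 5 mm with one black lens barrel (8 mm high in all). Origin: centre of its underside.
- watch_battery: To be left alone: small black pouch battery with a silver face, 26 mm (x) by 21 mm (y) by 6 mm. Origin: centre of its underside.
- spudger: To be left alone: blue plastic prying tool, a flat bar 115 mm (x) by 10 mm (y) by 6 mm, lying beyond the spare parts. Origin: underside, near the middle of its length.
Mind the look-alikes: they are no part of the job. Leave any yellow look-alike of the twin_camera alone.

How it is judged:
By the outcome, as a careful person would: the job done as asked, in the order asked, and still so for the second after the job is handed in, with the robot touching nothing.
It also fails if it takes over 104 s, if anything falls off the work surface, if the arm or the gripper's body presses on something with over 40 N, if the wrist force passes 120 N, or if a joint passes its speed limit or range.

## Robot

A 7-joint arm with a two-finger parallel gripper is mounted at the origin on the work surface. World frame = base frame: x ahead of the robot, y to its left, z up, the work surface at z = 0. Lengths are in m, angles in rad, forces in N, time in s.
With the tool pointing down it reaches from about 0.4 to 0.85 m from the base axis. Payload 4.5 kg.
Tool frame: the origin (TCP) lies midway between the tips of the shut fingers; the grasp point (between the pads) lies r.grip_point_offset behind it (r.grip_point_offset is the distance from the TCP to the grasp point, in m); z points along the fingers, y is the line along which they close (so a half turn about z gives the same grasp; the last joint's range is limited). The gripper opens to 88 mm and grips with 3 to 60 N. Pads are 18 mm wide; open, the fingers measure 123 mm over their backs; the gripper's body (75 mm by 187 mm) begins 45 mm behind the grasp point.
Start: joints at [-1.274, 0.689, -0.195, 1.565, 0.157, 0.902, -0.215], TCP at [0.162, 0.604, 0.239] pointing down, gripper open.
Joint ranges: [-3.01, 3.01], [-0.46, 2.08], [-1.47, 1.51], [0.13, 2.56], [-1, 4.14], [0.04, 2.09], [-2.66, 2.66]. Speed limits (rad/s): [2.57, 2.57, 3.14, 3.14, 3.14, 3.14, 3.14].

## Interface

Orientations are given as a unit quaternion [x, y, z, w].
In Python, from plant import r gives the robot as it stands.
- The arm moves only by the shell command python3 -m jog 'ROWS' [FORCE]. ROWS is JSON, a list of rows, each an object of numbers: "wx", "wy", "wz": the turn, a rotation vector about the world's x, y, z as a fraction of full scale; "dx", "dy", "dz": the shift along the world's x, y, z as a fraction of full scale; "hand": the closure, from 0 (fully open) to 1 (shut). In form: [{"wx": .., "wy": .., "wz": .., "dx": .., "dy": .., "dz": .., "hand": ..}, ...]. A call has 1 to 5 rows; each row shifts and turns the commanded pose from where the row before left it; what a row does not reach is not made up. Full scale, the value 1, is 0.25 m for a shift and 2 rad for a turn. A row lasts 1/12 s, in which the tool goes at most 41.7 mm and 7.16 degrees, less where a joint would pass 70% of its speed; a pose out of reach is approached as far as the arm can. A call with a number of a shift or a turn outside -1 to 1 is refused whole. A call with a gripper value outside its range is refused whole. The fingers move at their own pace and stop on an object; FORCE is the grip in N (left out, the last holds). Time passes only in rows, so rows that do not move let the fingers close. It gives the time, the measured TCP pose, the force, the opening and the grip force at its end, in the units of the state.
- r.get_state(): the state, without advancing time (a new reading comes with each control period).
- r.snapshot(name): name is "scene" or "top" or "wrist"; returns the picture (420x560x3 uint8, red, green, blue); there is no depth.
- r.camera_info(name): a dict with "mtx" (3x3 intrinsics, pixels), "R" (3x3) and "t" (3): a world point X has camera coordinates R X + t. Camera axes: x right, y down, z forward; pixel columns grow to the right and rows downward; lengths in m; the calibration is good to about 2 mm. A picture is of the moment at which its call begins: read the wrist's pose just before it. camera_info takes no time and is no camera call; for the wrist camera it gives the pose at the moment of the call.
- r.finish_job(): hands the job in; it is judged then, once.
Trained networks look in the newest picture that a camera, given by its name, has taken for a name from the list of things; names that differ only in an ending like _2 or _b are one class to them, and where a whole thing is asked for, a point or a joint stands for the part that bears it (a point fixed in the world has none). Each returns a list of dicts, best first, with "p" (0 to 1); they miss things now and then, are a little off and sometimes report something else, mostly with a low value. They report only what shows in the picture. A call takes as long as a camera call. They do not tell look-alikes from the thing itself.
- r.search_frame(camera, query): "bbox" ([left, top, right, bottom] in pixels, round what is visible of it).
- r.masks_of(camera, query): "region" (420x560 bool, what is visible of it) and "bbox" ([left, top, right, bottom] in pixels, round what is visible of it).
The state is a dict: "clock": time; "q": joint angles; "qd": joint speeds; "joint_torque": joint torques, N m; "tool_pos": TCP position; "eef_rot": TCP orientation; "contact_force": force on the tool from outside, world axes, zero at the start; "moment": the same for the moment, N m; "opening": opening from 0.0 (shut) to 1.0 (fully open); "finger_force": force on a finger pad.
Only numpy, scipy, OpenCV 4.12 (cv2) and the standard library are available. Lean on these libraries where they do the work, as an engineer would, in place of code of your own. Each camera call takes 0.05 s, during which the arm holds its last target. There are 200 camera calls.

## Working session

There is one attempt and no reset: what is moved stays moved. The work goes in short steps, Python scripts to look and compute and a shell command to move; the robot and the scene stay as the last step left them, time stands still between calls to the robot, and variables do not carry over. Pictures are saved under pics/ and viewed, at most 14 in all, crops included, and the job is handed in when it is done.

```bash
ls; mkdir -p pics; python3 - <<'E'
from plant import r
import cv2
s=r.get_state();print(s['clock'],s['tool_pos'],s['eef_rot'],r.grip_point_offset)
for n in('scene','top'):
    im=r.snapshot(n);cv2.imwrite(f'pics/{n}0.png',im[:,:,::-1])
    for q in 'phone_battery twin_camera thumbstick rumble_motor phone_tray controller_tray single_camera watch_battery spudger'.split():
        print(n,q,[(d['bbox'],round(d['p'],2)) for d in r.search_frame(n,q)])
E
```

```text
pics
0.0 [0.16221754 0.60292147 0.23789392] [ 1.30956999e-01  9.91387612e-01 -9.29219385e-04 -6.78857154e-05] 0.0187
scene phone_battery [([325.5, 143.9, 353.6, 171.9], 0.76)]
scene twin_camera [([228.4, 191.1, 251.8, 202.5], 0.81), ([240.6, 301.8, 263.6, 331.3], 0.57), ([160.6, 173.3, 182.4, 185.0], 0.53), ([175.8, 203.4, 205.4, 217.0], 0.48)]
scene thumbstick [([263.1, 242.6, 275.9, 261.7], 0.73)]
scene rumble_motor [([226.6, 190.0, 249.9, 202.1], 0.48)]
scene phone_tray [([302.8, 254.1, 500.4, 415.1], 0.56)]
scene controller_tray []
scene single_camera []
scene watch_battery [([314.2, 216.1, 331.7, 234.1], 0.66)]
scene spudger [([206.4, 236.4, 224.9, 290.7], 0.56)]
top phone_battery [([281.3, 288.2, 320.6, 311.2], 0.6)]
top twin_camera [([302.1, 117.9, 319.8, 140.1], 0.82), ([174.3, 132.8, 200.8, 145.9], 0.77), ([294.4, 164.8, 310.5, 188.9], 0.58)]
top thumbstick []
top rumble_motor [([293.6, 221.3, 309.4, 241.4], 0.73), ([281.2, 289.9, 321.5, 311.8], 0.21)]
top phone_tray [([37.0, 177.3, 168.2, 302.0], 0.72)]
top controller_tray [([361.6, 158.3, 496.4, 276.2], 0.77), ([38.4, 174.0, 167.8, 300.5], 0.18)]
top single_camera [([229.2, 286.7, 240.4, 304.8], 0.6)]
top watch_battery [([228.4, 229.8, 244.8, 247.0], 0.52)]
top spudger [([219.5, 127.1, 276.6, 136.8], 0.88)]
```

```bash
python3 - <<'E'
import cv2
im=cv2.imread('pics/top0.png')
cv2.imwrite('pics/top0c.png',cv2.resize(im[100:330,160:380],None,fx=2.6,fy=2.6,interpolation=cv2.INTER_CUBIC))
E
```

```text
(no output)
```

View pics/top0.png

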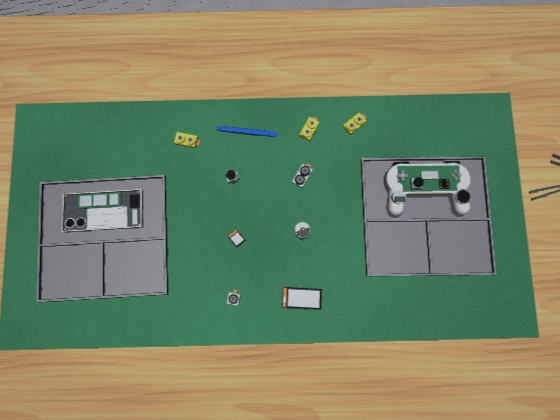

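View pics/scene0.png

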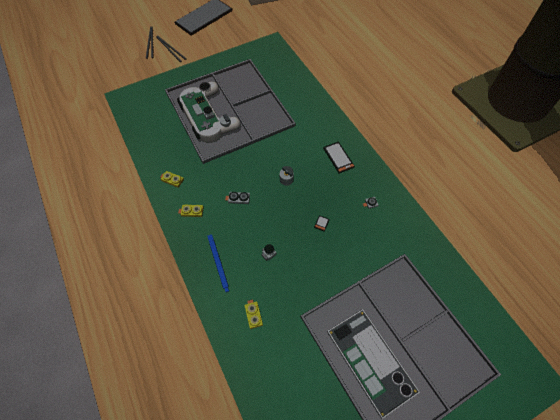

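View pics/top0c.png

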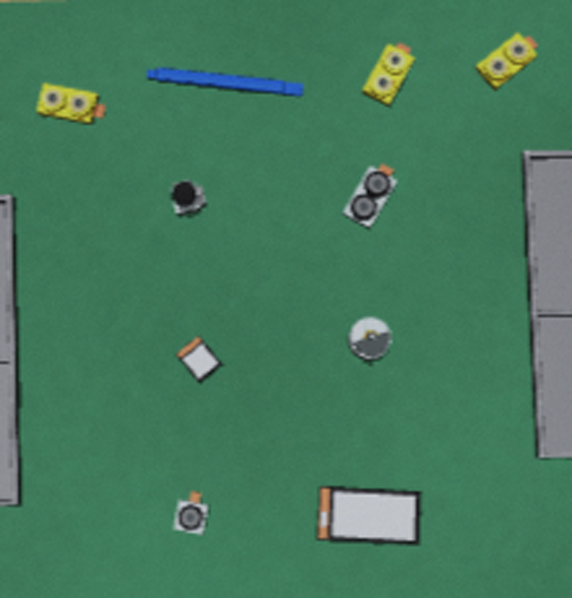

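The top view shows the phone tray on the left (37–168, 177–302) and the controller tray on the right (361–496, 158–276). The battery is at (302,299), motor at (302,230), twin camera at (302,175) and thumbstick at (231,175). The yellow twins are decoys, and the scene view agrees: twin camera (238,197), thumbstick (269,251), motor (287,176), battery (339,157).

```bash
cat > h.py <<'E'
import numpy as np, cv2
def ray(ci,u,v):
    d=np.linalg.inv(ci['mtx'])@[u,v,1]; R=np.array(ci['R']); t=np.array(ci['t'])
    return -R.T@t, R.T@d
def onz(ci,u,v,z):
    c,d=ray(ci,u,v); return c+d*(z-c[2])/d[2]
def proj(ci,X):
    p=ci['mtx']@(np.array(ci['R'])@X+ci['t']); return p[:2]/p[2]
def tri(a,pa,b,pb):
    c1,d1=ray(a,*pa);c2,d2=ray(b,*pb);d1/=np.linalg.norm(d1);d2/=np.linalg.norm(d2)
    s=np.linalg.lstsq(np.c_[d1,-d2],c2-c1,rcond=None)[0]
    p,q=c1+s[0]*d1,c2+s[1]*d2; return (p+q)/2,np.linalg.norm(p-q)
def blob(im,u,v,rad):   # non-green component nearest (u,v)
    hsv=cv2.cvtColor(im,cv2.COLOR_RGB2HSV)
    m=~((hsv[...,0]>55)&(hsv[...,0]<95)&(hsv[...,1]>90))
    n,l,s,c=cv2.connectedComponentsWithStats(m.astype(np.uint8))
    k=[i for i in range(1,n) if s[i,4]>30 and s[i,4]<20000]
    i=min(k,key=lambda i:np.hypot(*(c[i]-[u,v])))
    return l==i,c[i],s[i]
E
python3 - <<'E'
from plant import r
from h import *
ci={n:r.camera_info(n) for n in('top','scene')}
im={n:cv2.imread(f'pics/{n}0.png')[:,:,::-1].copy() for n in ci}
P={'battery':((302,299),(339,157)),'motor':((302,230),(287,176)),'twin':((302,175),(238,197)),'stick':((231,175),(269,251))}
for k,(a,b) in P.items():
    ma,ca,sa=blob(im['top'],*a,0); mb,cb,sb=blob(im['scene'],*b,0)
    X,e=tri(ci['top'],ca,ci['scene'],cb)
    vs=np.argwhere(ma)[:,::-1]
    w=np.array([onz(ci['top'],*p,0.01)[:2] for p in vs],np.float32)*1000
    print(k,sa,sb,ca,cb,'X',X.round(4),'err',round(e,4),'rect',cv2.minAreaRect(w))
for nm,cs in {'phone':[(39,182),(165,177),(167,296),(38,301)],'ctl':[(361,158),(486,157),(494,273),(366,276)]}.items():
    print(nm,[onz(ci['top'],*c,.012)[:2].round(3) for c in cs])
for n in('phone','controller'):pass
print([ (n,(-np.array(c['R']).T@c['t']).round(3)) for n,c in ci.items()])
E
```

```text
battery [282 287  40  23 797] [324 142  31  31 498] [301.12547051 297.87327478] [338.57028112 156.85341365] X [ 0.4325 -0.0603  0.0039] err 0.0001 rect ((432.9836120605469, -60.14502716064453), (69.96235656738281, 35.73392868041992), 85.38843536376953)
motor [294 222  17  17 225] [279 166  15  20 234] [301.87111111 229.63555556] [286.17094017 175.37179487] X [ 0.5541 -0.065   0.0149] err 0.0004 rect ((554.0947875976562, -65.77564239501953), (29.323060989379883, 29.313692092895508), 88.64761352539062)
twin [292 163  21  25 300] [225 192  25  12 257] [302.24       174.57333333] [237.85214008 197.43579767] X [ 0.6588 -0.0703  0.0048] err 0.0002 rect ((658.8333129882812, -70.51009368896484), (23.76571273803711, 47.33715057373047), 58.59459686279297)
stick [225 169  14  14 144] [262 244  15  17 145] [231.73611111 175.34027778] [268.06896552 252.48965517] X [0.6601 0.062  0.0065] err 0.0002 rect ((659.6259155273438, 61.202659606933594), (24.033527374267578, 23.770605087280273), 10.272167205810547)
phone [array([0.655, 0.419]), array([0.659, 0.185]), array([0.442, 0.179]), array([0.438, 0.408])]
ctl [array([ 0.686, -0.181]), array([ 0.683, -0.415]), array([ 0.469, -0.406]), array([ 0.469, -0.177])]
[('top', array([ 0.479, -0.005,  0.769])), ('scene', array([0.767, 0.322, 0.671]))]
```

```bash
python3 -m jog '[{"dx":0.1,"dy":-0.12,"wz":-0.0463},{"dx":0.1,"dy":-0.12,"wz":-0.0463},{"dx":0.1,"dy":-0.12,"wz":-0.0463},{"dx":0.1,"dy":-0.12,"wz":-0.0463},{"dx":0.1,"dy":-0.12,"wz":-0.0463}]'
python3 -m jog '[{"dx":0.1,"dy":-0.12,"wz":-0.0463},{"dx":0.1,"dy":-0.12,"wz":-0.0463},{"dx":0.1,"dy":-0.12,"wz":-0.0463},{"dx":0.1,"dy":-0.12,"wz":-0.0463},{"dx":0.1,"dy":-0.12,"wz":-0.0463}]'
python3 -m jog '[{"dx":0.02,"dy":-0.16,"wz":-0.0463},{"dx":0.02,"dy":-0.16,"wz":-0.0463},{"dx":0.02,"dy":-0.16,"wz":-0.0463},{"dx":0.02,"dy":-0.16,"wz":-0.0463},{"dx":0.02,"dy":-0.16,"wz":-0.0463}]'
python3 -m jog '[{"dy":0}]'
python3 - <<'E'
from plant import r
from h import *
import pickle
ci=r.camera_info('wrist');im=r.snapshot('wrist');cv2.imwrite('pics/w1.png',im[:,:,::-1]);pickle.dump(ci,open('w1.pkl','wb'))
from scipy.spatial.transform import Rotation as Ro
s=r.get_state();M=Ro.from_quat(s['eef_rot']).as_matrix();print(s['tool_pos'],'y ang',np.degrees(np.arctan2(M[1,1],M[0,1])),M[:,2].round(3))
for k,X in dict(b=(.4329,-.0603,.005),m=(.554,-.065,.015),s=(.66,.062,.007)).items(): print(k,proj(ci,np.array(X)).round())
E
```

```text
[0.16234708 0.60357601 0.23874198] y ang 74.94167331738606 [-0.  0. -1.]
b [-119.  481.]
m [-84. 549.]
s [ 30. 574.]invalid input
invalid input
invalid input
invalid input
```

View pics/w1.png

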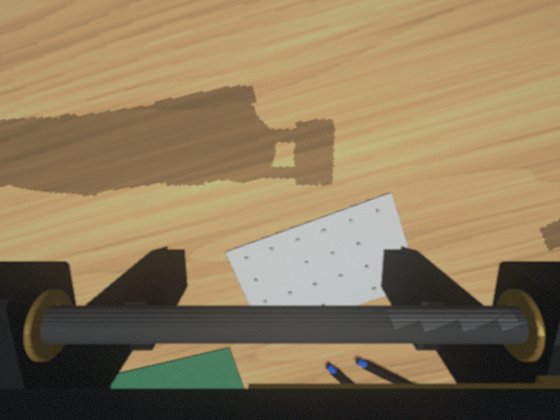

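The arm did not move, because each row needs every key. The wrist view shows the bare table between the fingers.

```bash
python3 -m jog '[{"wx":0,"wy":0,"wz":-0.0463,"dx":0.1,"dy":-0.12,"dz":0,"hand":0},{"wx":0,"wy":0,"wz":-0.0463,"dx":0.1,"dy":-0.12,"dz":0,"hand":0},{"wx":0,"wy":0,"wz":-0.0463,"dx":0.1,"dy":-0.12,"dz":0,"hand":0},{"wx":0,"wy":0,"wz":-0.0463,"dx":0.1,"dy":-0.12,"dz":0,"hand":0},{"wx":0,"wy":0,"wz":-0.0463,"dx":0.1,"dy":-0.12,"dz":0,"hand":0}]'
```

```text
clock: 1.47
tool_pos: [0.2883, 0.4521, 0.2389]
eef_rot: [0.357, 0.934, 0.0, 0.0]
contact_force: [0.8, 0.5, -0.0]
opening: 0.997
finger_force: 0.0
```

```bash
python3 -m jog '[{"wx":0,"wy":0,"wz":-0.0463,"dx":0.1,"dy":-0.12,"dz":0,"hand":0},{"wx":0,"wy":0,"wz":-0.0463,"dx":0.1,"dy":-0.12,"dz":0,"hand":0},{"wx":0,"wy":0,"wz":-0.0463,"dx":0.1,"dy":-0.12,"dz":0,"hand":0},{"wx":0,"wy":0,"wz":-0.0463,"dx":0.1,"dy":-0.12,"dz":0,"hand":0},{"wx":0,"wy":0,"wz":-0.0463,"dx":0.1,"dy":-0.12,"dz":0,"hand":0}]' | head -3
python3 -m jog '[{"wx":0,"wy":0,"wz":-0.0463,"dx":0.02,"dy":-0.16,"dz":0,"hand":0},{"wx":0,"wy":0,"wz":-0.0463,"dx":0.02,"dy":-0.16,"dz":0,"hand":0},{"wx":0,"wy":0,"wz":-0.0463,"dx":0.02,"dy":-0.16,"dz":0,"hand":0},{"wx":0,"wy":0,"wz":-0.0463,"dx":0.02,"dy":-0.16,"dz":0,"hand":0},{"wx":0,"wy":0,"wz":-0.0463,"dx":0.02,"dy":-0.16,"dz":0,"hand":0}]' | head -3
cat > w.py <<'E'
import sys,pickle
from plant import r
from h import *
from scipy.spatial.transform import Rotation as Ro
n=sys.argv[1]
ci=r.camera_info('wrist');im=r.snapshot('wrist');cv2.imwrite(f'pics/{n}.png',im[:,:,::-1]);pickle.dump(ci,open(f'{n}.pkl','wb'))
s=r.get_state();M=Ro.from_quat(s['eef_rot']).as_matrix();print(s['clock'],s['tool_pos'].round(4),'y ang',np.degrees(np.arctan2(M[1,1],M[0,1])).round(2),M[:,2].round(3))
for k,X in dict(b=(.4329,-.0603,.005),m=(.554,-.065,.015),t=(.6558,-.0687,.01),s=(.66,.062,.007),tcp=s['tool_pos']).items(): print(k,proj(ci,np.array(X)).round())
E
python3 w.py w2
```

```text
clock: 1.88
tool_pos: [0.4134, 0.3021, 0.239]
eef_rot: [0.562, 0.827, 0.0, 0.0]
clock: 2.3
tool_pos: [0.4375, 0.1019, 0.239]
eef_rot: [0.737, 0.676, 0.0, 0.0]
2.35 [0.4381 0.0923 0.2392] y ang -5.84 [ 0.001 -0.006 -1.   ]
b [292. 308.]
m [395. 308.]
t [480. 302.]
s [489. 194.]
tcp [288. 286.]
```

View pics/w2.png

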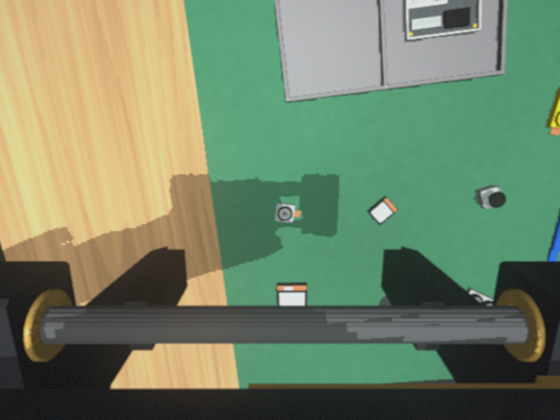

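```bash
python3 -m jog '[{"wx":0,"wy":0,"wz":0,"dx":0,"dy":-0.06,"dz":-0.05,"hand":0.3},{"wx":0,"wy":0,"wz":0,"dx":0,"dy":-0.06,"dz":-0.05,"hand":0.3},{"wx":0,"wy":0,"wz":0,"dx":0,"dy":0,"dz":0,"hand":0.3}]'; python3 w.py w3
```

```text
clock: 2.6
tool_pos: [0.4362, 0.0706, 0.2126]
eef_rot: [0.737, 0.676, -0.002, -0.0]
contact_force: [-0.8, 0.0, -0.8]
opening: 0.795
finger_force: 0.0
2.65 [0.4367 0.0725 0.2133] y ang -4.79 [-0.002 -0.001 -1.   ]
b [292. 295.]
m [404. 295.]
t [497. 289.]
s [509. 169.]
tcp [285. 263.]
```

The w2 picture shows the battery end at (292,290), stick at (491,197), watch battery at (382,210) and single camera at (286,213), which matches the predictions to within a few pixels.

```bash
python3 - <<'E'
import pickle
from h import *
c=[pickle.load(open(f'w{i}.pkl','rb')) for i in(2,3)]
im=[cv2.imread(f'pics/w{i}.png')[:,:,::-1].copy() for i in(2,3)]
b=[blob(im[i],*p,0) for i,p in enumerate([(491,197),(509,172)])]
print('stick',tri(c[0],b[0][1],c[1],b[1][1]),b[0][2],b[1][2])
e=[blob(im[i],*p,0) for i,p in enumerate([(292,290),(292,275)])]
for i in(0,1): print(e[i][2], [proj(c[i],np.array(p)).round(1) for p in ((.415,-.0267,.008),(.451,-.0238,.008))])
for p,q in (((0,1),(0,1)),):
  g=[(x[2][0]+x[2][2]/2,x[2][1]) for x in e]; print('bat end',g,tri(c[0],g[0],c[1],g[1]))
E
python3 -m jog '[{"wx":0,"wy":0,"wz":0,"dx":-0.016,"dy":-0.133,"dz":0,"hand":0.3},{"wx":0,"wy":0,"wz":0,"dx":0,"dy":-0.133,"dz":0,"hand":0.3},{"wx":0,"wy":0,"wz":0,"dx":0,"dy":-0.133,"dz":0,"hand":0.3},{"wx":0,"wy":0,"wz":0,"dx":0,"dy":-0.133,"dz":0,"hand":0.3},{"wx":0,"wy":0,"wz":0,"dx":0,"dy":0,"dz":-0.12,"hand":0.3}]';python3 -m jog '[{"wx":0,"wy":0,"wz":0,"dx":0,"dy":0,"dz":-0.14,"hand":0.3},{"wx":0,"wy":0,"wz":0,"dx":0,"dy":0,"dz":-0.14,"hand":0.3},{"wx":0,"wy":0,"wz":0,"dx":0,"dy":0,"dz":-0.14,"hand":0.3},{"wx":0,"wy":0,"wz":0,"dx":0,"dy":0,"dz":-0.1,"hand":0.3},{"wx":0,"wy":0,"wz":0,"dx":0,"dy":0,"dz":0,"hand":0.3}]';python3 w.py w4
```

```text
stick (array([0.65879935, 0.06056016, 0.01105976]), np.float64(0.0001709409460377671)) [476 185  30  25 559] [494 159  34  27 701]
[274 202  28  22 455] [array([274.4, 285.3]), array([304.7, 280.7])]
[273 178  30  24 536] [array([272.9, 270. ]), array([305.9, 264.9])]
bat end [(np.float64(288.0), np.int32(202)), (np.float64(288.0), np.int32(178))] (array([0.43944876, 0.07138262, 0.00295203]), np.float64(0.0003165129410562248))
clock: 3.07
tool_pos: [0.4374, -0.0654, 0.1875]
eef_rot: [0.738, 0.675, 0.003, 0.005]
contact_force: [1.0, 0.5, -0.4]
opening: 0.702
finger_force: 0.0
clock: 3.48
tool_pos: [0.432, -0.0574, 0.0504]
eef_rot: [0.734, 0.679, -0.002, -0.003]
contact_force: [-0.3, -0.7, -0.5]
opening: 0.697
finger_force: 0.0
3.5333 [ 0.4331 -0.0579  0.0524] y ang -4.53 [-0.003  0.001 -1.   ]
b [287. 237.]
m [511. 236.]
t [694. 226.]
s [760. -47.]
tcp [287. 269.]
```

View pics/w4.png

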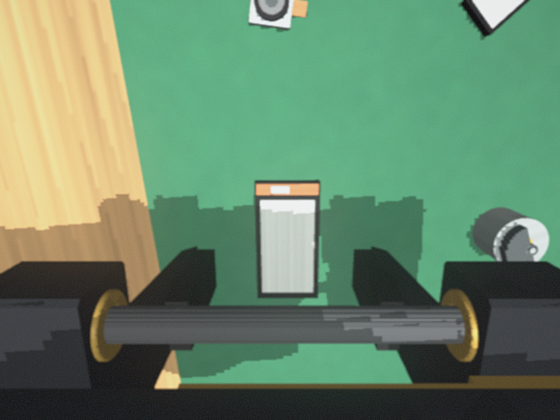

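The battery is centred between the fingers at (287,239), as predicted. Next is the descent.

```bash
python3 -m jog '[{"wx":0,"wy":0,"wz":0,"dx":0,"dy":0,"dz":-0.1,"hand":0.3},{"wx":0,"wy":0,"wz":0,"dx":0,"dy":0,"dz":-0.09,"hand":0.3},{"wx":0,"wy":0,"wz":0,"dx":0,"dy":0,"dz":0,"hand":0.3},{"wx":0,"wy":0,"wz":0,"dx":0,"dy":0,"dz":0,"hand":0.3}]' 12
python3 -c "
from plant import r;import numpy as np
print(r.get_state()['tool_pos'])"
```

```text
clock: 3.87
tool_pos: [0.4473, -0.0605, 0.0179]
eef_rot: [0.735, 0.678, -0.006, -0.008]
contact_force: [-1.2, 1.0, 0.6]
opening: 0.7
finger_force: 0.0
[ 0.44725578 -0.06053156  0.01790508]
```

```bash
for i in 1 2; do python3 -m jog '[{"wx":0,"wy":0,"wz":0,"dx":0,"dy":0,"dz":0,"hand":0.3},{"wx":0,"wy":0,"wz":0,"dx":0,"dy":0,"dz":0,"hand":0.3}]'|head -4; done; python3 w.py w5; python3 -c "
from plant import r
s=r.get_state();print(s['q'],s['qd'],s['joint_torque'])"
```

```text
clock: 4.03
tool_pos: [0.4461, -0.0609, 0.0182]
eef_rot: [0.735, 0.678, -0.007, -0.008]
contact_force: [-0.0, -0.6, 1.1]
clock: 4.2
tool_pos: [0.446, -0.0611, 0.0174]
eef_rot: [0.735, 0.678, -0.007, -0.009]
contact_force: [0.1, 0.7, 0.3]
4.25 [ 0.4459 -0.0611  0.0172] y ang -4.64 [-0.023  0.003 -1.   ]
b [258. 256.]
m [528. 256.]
t [754. 244.]
s [ 852. -101.]
tcp [284. 266.]
[ 0.02754433  0.92139091  0.01301277  2.20150623 -0.29764062  0.04345171
  0.25202976] [ 1.95268554e-03  7.04409509e-03 -8.40225744e-05 -3.46805346e-03
 -3.58135949e-03 -7.46789048e-04  4.82278574e-03] [-3.72006814e-02 -4.72241199e+01  1.65100738e+00 -2.49669347e-01
  1.11943731e-02  1.24494578e-01 -8.98070721e-03]
```

View pics/w5.png

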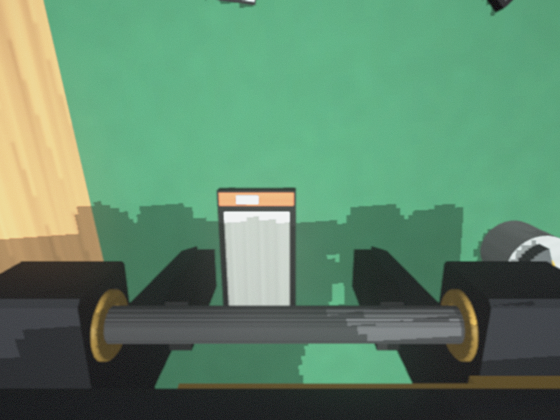

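The view shows the battery at about (257,250), left of centre, and joint 6 is at its lower limit. This spot is too close in for a vertical tool. I'll open fully about 20 mm further out and let the near finger draw the battery outward while closing.

```bash
python3 -m jog '[{"wx":0,"wy":0,"wz":0,"dx":0,"dy":0,"dz":0.08,"hand":0},{"wx":0,"wy":-0.0115,"wz":0,"dx":0.036,"dy":0,"dz":0,"hand":0},{"wx":0,"wy":0,"wz":0,"dx":0,"dy":0,"dz":0,"hand":0},{"wx":0,"wy":0,"wz":0,"dx":0,"dy":0,"dz":0,"hand":0},{"wx":0,"wy":0,"wz":0,"dx":0,"dy":0,"dz":0,"hand":0}]'; python3 -c "
from plant import r
s=r.get_state();print(s['q'])"
```

```text
clock: 4.67
tool_pos: [0.4546, -0.0611, 0.0361]
eef_rot: [0.735, 0.678, 0.001, -0.002]
contact_force: [1.1, -0.3, 0.6]
opening: 0.996
finger_force: 0.0
[ 0.02183376  0.88029894  0.02224595  2.19630197 -0.3000218   0.06941981
  0.25432499]
```

```bash
python3 -m jog '[{"wx":0,"wy":0,"wz":0,"dx":0,"dy":0,"dz":-0.06,"hand":0},{"wx":0,"wy":0,"wz":0,"dx":0,"dy":0,"dz":-0.06,"hand":0},{"wx":0,"wy":0,"wz":0,"dx":0,"dy":0,"dz":0,"hand":0},{"wx":0,"wy":0,"wz":0,"dx":0,"dy":0,"dz":0,"hand":0}]'; python3 -c "
from plant import r
s=r.get_state();print(s['q'],s['tool_pos'])"
```

```text
clock: 5.0
tool_pos: [0.4575, -0.0615, 0.0129]
eef_rot: [0.735, 0.678, -0.002, -0.004]
contact_force: [-0.2, -0.3, 0.3]
opening: 1.002
finger_force: 0.0
[ 0.0232146   0.93134157  0.02179585  2.18119832 -0.51694452  0.04318064
  0.47116189] [ 0.45752092 -0.06150011  0.01293845]
```

```bash
python3 -m jog '[{"wx":0,"wy":0,"wz":0,"dx":0,"dy":0,"dz":0.12,"hand":0},{"wx":0,"wy":0,"wz":0,"dx":0,"dy":0,"dz":0.06,"hand":0},{"wx":0.05,"wy":-0.003,"wz":0,"dx":0,"dy":0,"dz":0,"hand":0},{"wx":0,"wy":0,"wz":0,"dx":0,"dy":0,"dz":0,"hand":0},{"wx":0,"wy":0,"wz":0,"dx":0,"dy":0,"dz":0,"hand":0}]'; python3 -c "
from plant import r
s=r.get_state();print(s['q'],s['tool_pos'])"
```

```text
clock: 5.42
tool_pos: [0.4576, -0.0641, 0.059]
eef_rot: [0.736, 0.675, 0.035, -0.038]
contact_force: [-0.6, 0.7, 0.1]
opening: 0.999
finger_force: 0.0
[ 0.12664785  0.83473798 -0.02507408  2.16585692 -0.50194394  0.17347904
  0.51973916] [ 0.45758494 -0.06410757  0.05895787]
```

```bash
python3 -m jog '[{"wx":-0.05,"wy":0,"wz":0,"dx":0,"dy":0,"dz":0,"hand":0},{"wx":-0.05,"wy":0,"wz":0,"dx":0,"dy":0.008,"dz":0,"hand":0},{"wx":0,"wy":0,"wz":0,"dx":0,"dy":0,"dz":0,"hand":0},{"wx":0,"wy":0,"wz":0,"dx":0,"dy":0,"dz":0,"hand":0}]'; python3 -c "
from plant import r
s=r.get_state();print(s['q'],s['tool_pos'])"
```

```text
clock: 5.75
tool_pos: [0.4579, -0.0542, 0.0581]
eef_rot: [0.73, 0.681, -0.033, 0.034]
contact_force: [0.1, -0.2, 1.4]
opening: 1.001
finger_force: 0.0
[-0.17628949  0.85332635  0.20810123  2.19942099 -0.5245689   0.12112372
  0.41430283] [ 0.45788591 -0.05418997  0.0580752 ]
```

```bash
python3 -m jog '[{"wx":0,"wy":0,"wz":0,"dx":-0.012,"dy":-0.01,"dz":-0.05,"hand":0},{"wx":0,"wy":0,"wz":0,"dx":-0.012,"dy":-0.01,"dz":-0.05,"hand":0},{"wx":0,"wy":0,"wz":0,"dx":0,"dy":0,"dz":-0.05,"hand":0},{"wx":0,"wy":0,"wz":0,"dx":0,"dy":0,"dz":0,"hand":0}]'; python3 -c "
from plant import r
s=r.get_state();print(s['q'],s['tool_pos'])"
```

```text
clock: 6.08
tool_pos: [0.4528, -0.0653, 0.027]
eef_rot: [0.735, 0.676, -0.034, 0.033]
contact_force: [-0.3, 0.1, -0.6]
opening: 1.0
finger_force: 0.0
[-0.12044271  0.91549305  0.15696057  2.20964536 -0.75799852  0.04318264
  0.6496336 ] [ 0.45275308 -0.06530897  0.02695167]
```

```bash
python3 -m jog '[{"wx":0,"wy":0,"wz":0,"dx":0,"dy":0,"dz":0.1,"hand":0},{"wx":0.05,"wy":0,"wz":0,"dx":0,"dy":0.008,"dz":0,"hand":0},{"wx":0.05,"wy":0,"wz":0,"dx":0,"dy":0.008,"dz":0,"hand":0},{"wx":0,"wy":0,"wz":0,"dx":0,"dy":0,"dz":0,"hand":0}]'; python3 -m jog '[{"wx":0,"wy":0,"wz":0,"dx":0,"dy":0,"dz":-0.05,"hand":0},{"wx":0,"wy":0,"wz":0,"dx":0,"dy":0,"dz":-0.05,"hand":0},{"wx":0,"wy":0,"wz":0,"dx":0,"dy":0,"dz":-0.03,"hand":0},{"wx":0,"wy":0,"wz":0,"dx":0,"dy":0,"dz":0,"hand":0},{"wx":0,"wy":0,"wz":0,"dx":0,"dy":0,"dz":0,"hand":0}]'; python3 -c "
from plant import r
s=r.get_state();print(s['q'],s['tool_pos'])"
```

```text
clock: 6.42
tool_pos: [0.4537, -0.0685, 0.0538]
eef_rot: [0.739, 0.672, 0.034, -0.038]
contact_force: [0.4, -1.4, -0.1]
opening: 0.997
finger_force: 0.0
clock: 6.83
tool_pos: [0.4531, -0.0606, 0.0203]
eef_rot: [0.734, 0.677, 0.033, -0.04]
contact_force: [0.5, 0.3, 0.2]
opening: 1.002
finger_force: 0.0
[ 0.14072194  0.91623172 -0.05662826  2.17820761 -0.73757972  0.08685445
  0.76063335] [ 0.45310684 -0.06063907  0.02034098]
```

```bash
python3 -m jog '[{"wx":0,"wy":0,"wz":0,"dx":0,"dy":0,"dz":-0.02,"hand":0},{"wx":0,"wy":0,"wz":0,"dx":0,"dy":0,"dz":-0.02,"hand":0},{"wx":0,"wy":0,"wz":0,"dx":0,"dy":0,"dz":-0.016,"hand":0},{"wx":0,"wy":0,"wz":0,"dx":0,"dy":0,"dz":0,"hand":0},{"wx":0,"wy":0,"wz":0,"dx":0,"dy":0,"dz":0,"hand":0}]'; python3 w.py w6;python3 -c "
from plant import r
s=r.get_state();print(s['q'],s['tool_pos'])"
```

```text
clock: 7.25
tool_pos: [0.4534, -0.0602, 0.0062]
eef_rot: [0.734, 0.677, 0.034, -0.04]
contact_force: [0.3, 0.8, -0.3]
opening: 1.002
finger_force: 0.0
7.3 [ 0.4535 -0.0603  0.0064] y ang -4.58 [-0.005  0.105 -0.994]
b [239. 269.]
m [525. 266.]
t [760. 253.]
s [808. -86.]
tcp [285. 266.]
[ 0.15700627  0.94605043 -0.08390127  2.1761074  -0.7683579   0.05142468
  0.79474594] [ 0.4535147  -0.06028815  0.00638658]
```

View pics/w6.png

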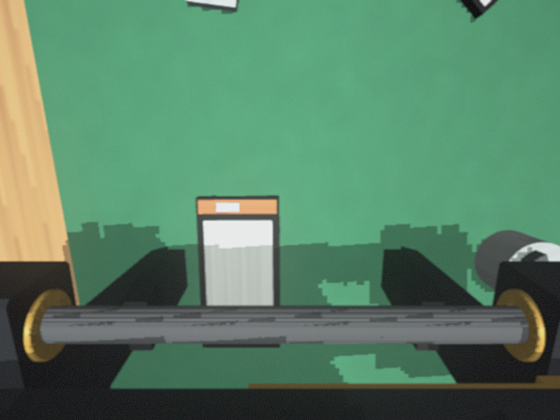

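The battery is between the open fingers at (197–279), with the near finger just outside its edge at 187. Closing now.

```bash
python3 -m jog '[{"wx":0,"wy":0,"wz":0,"dx":0,"dy":0,"dz":-0.006,"hand":0.3},{"wx":0,"wy":0,"wz":0,"dx":0,"dy":0,"dz":0,"hand":0.5},{"wx":0,"wy":0,"wz":0,"dx":0,"dy":0,"dz":0,"hand":0.8},{"wx":0,"wy":0,"wz":0,"dx":0,"dy":0,"dz":0,"hand":0.8},{"wx":0,"wy":0,"wz":0,"dx":0,"dy":0,"dz":0,"hand":0.8}]' 15;  python3 -m jog '[{"wx":0,"wy":0,"wz":0,"dx":0,"dy":0,"dz":0,"hand":0.8},{"wx":0,"wy":0,"wz":0,"dx":0,"dy":0,"dz":0,"hand":0.8},{"wx":0,"wy":0,"wz":0,"dx":0,"dy":0,"dz":0,"hand":0.8},{"wx":0,"wy":0,"wz":0,"dx":0,"dy":0,"dz":0,"hand":0.8}]'
```

```text
clock: 7.72
tool_pos: [0.4535, -0.0603, 0.005]
eef_rot: [0.734, 0.677, 0.034, -0.04]
contact_force: [-0.0, 0.0, 0.3]
opening: 0.645
finger_force: 0.0
clock: 8.05
tool_pos: [0.4536, -0.0603, 0.005]
eef_rot: [0.734, 0.677, 0.034, -0.04]
contact_force: [0.0, -0.2, 1.3]
opening: 0.406
finger_force: 15.0
```

```bash
python3 -m jog '[{"wx":0,"wy":0,"wz":0,"dx":0,"dy":0,"dz":0.05,"hand":0.8},{"wx":0,"wy":0,"wz":0,"dx":0.01,"dy":0,"dz":0.13,"hand":0.8},{"wx":0,"wy":0,"wz":0,"dx":0.02,"dy":0,"dz":0.14,"hand":0.8},{"wx":0,"wy":0,"wz":0,"dx":0.03,"dy":0.05,"dz":0,"hand":0.8},{"wx":0,"wy":0,"wz":0,"dx":0.03,"dy":0.1,"dz":0,"hand":0.8}]'; python3 w.py w7; python3 -m jog '[{"wx":0,"wy":0,"wz":0,"dx":0.03,"dy":0.15,"dz":0,"hand":0.8},{"wx":0,"wy":0,"wz":0,"dx":0.03,"dy":0.15,"dz":0,"hand":0.8},{"wx":0,"wy":0,"wz":0,"dx":0,"dy":0.15,"dz":0,"hand":0.8},{"wx":0,"wy":0,"wz":0,"dx":0,"dy":0.15,"dz":0,"hand":0.8},{"wx":0,"wy":0,"wz":0,"dx":0,"dy":0.15,"dz":0,"hand":0.8}]';  python3 -m jog '[{"wx":0,"wy":0,"wz":0,"dx":0,"dy":0.15,"dz":0,"hand":0.8},{"wx":0,"wy":0,"wz":0,"dx":0,"dy":0.1,"dz":0,"hand":0.8},{"wx":0,"wy":0,"wz":0,"dx":0,"dy":0.05,"dz":0,"hand":0.8},{"wx":0,"wy":0,"wz":0,"dx":0,"dy":0,"dz":0,"hand":0.8},{"wx":0,"wy":0,"wz":0,"dx":0,"dy":0,"dz":0,"hand":0.8}]'; python3 w.py w8
```

```text
clock: 8.47
tool_pos: [0.478, -0.0262, 0.087]
eef_rot: [0.736, 0.675, 0.034, -0.037]
contact_force: [1.0, -0.2, -0.8]
opening: 0.402
finger_force: 15.0
8.5167 [ 0.4787 -0.0167  0.086 ] y ang -4.27 [-0.002  0.109 -0.994]
b [225. 280.]
m [404. 277.]
t [554. 268.]
s [566.  64.]
tcp [284. 245.]
clock: 8.93
tool_pos: [0.4905, 0.1665, 0.0847]
eef_rot: [0.734, 0.677, 0.034, -0.04]
contact_force: [0.2, 0.0, -0.7]
opening: 0.401
finger_force: 15.0
clock: 9.35
tool_pos: [0.4906, 0.2396, 0.0846]
eef_rot: [0.733, 0.678, 0.033, -0.04]
contact_force: [0.2, -0.8, 0.1]
opening: 0.404
finger_force: 15.0
9.4 [0.491  0.2381 0.0848] y ang -4.63 [-0.005  0.103 -0.995]
b [244. 593.]
m [398. 607.]
t [526. 596.]
s [535. 447.]
tcp [285. 269.]
```

View pics/w8.png

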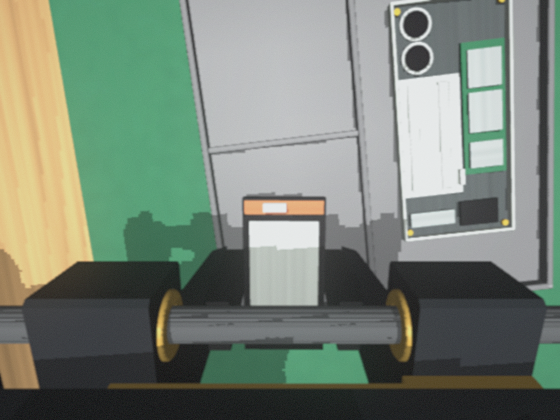

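The battery hangs level in the grip at (243–325, 197–310). The divider runs (208,150)–(355,132), and the near and mid walls are at either side.

```bash
python3 - <<'E'
import pickle
from h import *
c=pickle.load(open('w8.pkl','rb'))
for n,p in dict(div1=(208,150),div2=(355,132),near=(220,235),near0=(185,0),mid=(368,240),mid0=(350,0)).items(): print(n,onz(c,*p,.012).round(4))
E
```

```text
div1 [0.4459 0.2946 0.012 ]
div2 [0.5383 0.2983 0.012 ]
near [0.4475 0.2395 0.012 ]
near0 [0.4423 0.3823 0.012 ]
mid [0.5435 0.2289 0.012 ]
mid0 [0.5389 0.3741 0.012 ]
```

```bash
python3 -m jog '[{"wx":0,"wy":0,"wz":0,"dx":0.012,"dy":0,"dz":-0.1,"hand":0.8},{"wx":0,"wy":0,"wz":0,"dx":0,"dy":0,"dz":-0.1,"hand":0.8},{"wx":0,"wy":0,"wz":0,"dx":0,"dy":0,"dz":-0.07,"hand":0.8},{"wx":0,"wy":0,"wz":0,"dx":0,"dy":0,"dz":-0.02,"hand":0.8},{"wx":0,"wy":0,"wz":0,"dx":0,"dy":0,"dz":0,"hand":0.8}]';python3 -m jog '[{"wx":0,"wy":0,"wz":0,"dx":0,"dy":0,"dz":-0.019,"hand":0.8},{"wx":0,"wy":0,"wz":0,"dx":0,"dy":0,"dz":0,"hand":0.8},{"wx":0,"wy":0,"wz":0,"dx":0,"dy":0,"dz":0,"hand":0.8}]'
```

```text
clock: 9.82
tool_pos: [0.4937, 0.237, 0.0114]
eef_rot: [0.735, 0.676, 0.032, -0.04]
contact_force: [0.6, -1.0, 0.1]
opening: 0.403
finger_force: 15.0
clock: 10.07
tool_pos: [0.4946, 0.2395, 0.0085]
eef_rot: [0.734, 0.677, 0.034, -0.04]
contact_force: [0.0, 0.1, 0.9]
opening: 0.405
finger_force: 15.0
```

```bash
python3 -m jog '[{"wx":0,"wy":0,"wz":0,"dx":0,"dy":0,"dz":0,"hand":0.48},{"wx":0,"wy":0,"wz":0,"dx":0,"dy":0,"dz":0,"hand":0.48},{"wx":0,"wy":0,"wz":0,"dx":0,"dy":0,"dz":0.05,"hand":0.48},{"wx":0,"wy":0,"wz":0,"dx":0,"dy":0,"dz":0.14,"hand":0.48},{"wx":0,"wy":0,"wz":0,"dx":0,"dy":0,"dz":0.14,"hand":0.48}]'; python3 -m jog '[{"wx":-0.052,"wy":0.0025,"wz":0,"dx":0,"dy":0,"dz":0.14,"hand":0.48},{"wx":0,"wy":0,"wz":0.0552,"dx":0.064,"dy":-0.12,"dz":0.07,"hand":0.48},{"wx":0,"wy":0,"wz":0.0552,"dx":0.064,"dy":-0.12,"dz":0,"hand":0.48},{"wx":0,"wy":0,"wz":0.0552,"dx":0.064,"dy":-0.12,"dz":0,"hand":0.48},{"wx":0,"wy":0,"wz":0.0552,"dx":0.064,"dy":-0.12,"dz":0,"hand":0.48}]'; python3 -m jog '[{"wx":0,"wy":0,"wz":0.0552,"dx":0.064,"dy":-0.12,"dz":0,"hand":0.48},{"wx":0,"wy":0,"wz":0.0552,"dx":0.064,"dy":-0.12,"dz":0,"hand":0.48},{"wx":0,"wy":0,"wz":0.0552,"dx":0.064,"dy":-0.12,"dz":0,"hand":0.48},{"wx":0,"wy":0,"wz":0.0552,"dx":0.064,"dy":-0.12,"dz":0,"hand":0.48},{"wx":0,"wy":0,"wz":0.0552,"dx":0.064,"dy":-0.12,"dz":0,"hand":0.48}]';python3 -m jog '[{"wx":0,"wy":0,"wz":0.0552,"dx":0.064,"dy":-0.12,"dz":0,"hand":0.48},{"wx":0,"wy":0,"wz":0,"dx":0,"dy":0,"dz":0,"hand":0.48},{"wx":0,"wy":0,"wz":0,"dx":0,"dy":0,"dz":0,"hand":0.48}]'; python3 w.py w9; python3 -c "
from plant import r
import cv2
cv2.imwrite('pics/top1.png',r.snapshot('top')[:,:,::-1])"
```

```text
clock: 10.48
tool_pos: [0.4931, 0.2394, 0.0906]
eef_rot: [0.734, 0.677, 0.033, -0.041]
contact_force: [1.2, 0.2, -0.3]
opening: 0.521
finger_force: 0.0
clock: 10.9
tool_pos: [0.5588, 0.1207, 0.1399]
eef_rot: [0.564, 0.826, -0.001, -0.006]
contact_force: [1.7, 0.2, 0.4]
opening: 0.516
finger_force: 0.0
clock: 11.32
tool_pos: [0.6386, -0.0316, 0.1393]
eef_rot: [0.32, 0.947, -0.003, -0.007]
contact_force: [0.5, -0.0, 0.5]
opening: 0.524
finger_force: 0.0
clock: 11.57
tool_pos: [0.6544, -0.0634, 0.1392]
eef_rot: [0.272, 0.962, -0.004, -0.006]
contact_force: [-0.9, 0.8, 0.3]
opening: 0.518
finger_force: 0.0
11.6167 [ 0.6538 -0.0604  0.1389] y ang 58.54 [-0.015 -0.003 -1.   ]
b [121. -73.]
m [213.  89.]
t [282. 205.]
s [431. 122.]
tcp [291. 263.]
```

View pics/w9.png

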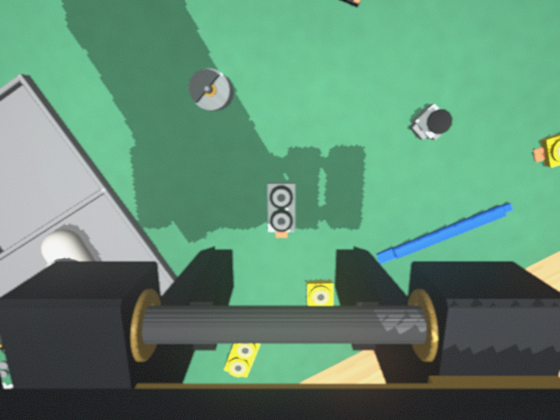

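The twin camera is at (282,208), square to the fingers and as predicted; the stick is at (432,122) and the motor at (211,90).

```bash
python3 -m jog '[{"wx":0.0015,"wy":-0.0075,"wz":0,"dx":0.008,"dy":-0.031,"dz":-0.1,"hand":0.48},{"wx":0,"wy":0,"wz":0,"dx":0,"dy":0,"dz":-0.14,"hand":0.48},{"wx":0,"wy":0,"wz":0,"dx":0,"dy":0,"dz":-0.14,"hand":0.48},{"wx":0,"wy":0,"wz":0,"dx":0,"dy":0,"dz":-0.08,"hand":0.48},{"wx":0,"wy":0,"wz":0,"dx":0,"dy":0,"dz":0,"hand":0.48}]'; python3 -m jog '[{"wx":0,"wy":0,"wz":0,"dx":0,"dy":0,"dz":0,"hand":0.48},{"wx":0,"wy":0,"wz":0,"dx":0,"dy":0,"dz":0,"hand":0.48}]';python3 w.py w10; python3 - <<'E'
import pickle
from h import *
from plant import r
n=['w9','w10'];c=[pickle.load(open(f'{i}.pkl','rb')) for i in n]
im=[cv2.imread(f'pics/{i}.png')[:,:,::-1].copy() for i in n]
X=np.array([.6588,-.0705,.008])
b=[blob(im[i],*proj(c[i],X),0) for i in(0,1)]
print('twin',[x[1] for x in b],[x[2] for x in b],tri(c[0],b[0][1],c[1],b[1][1]))
E
```

```text
clock: 12.08
tool_pos: [0.6519, -0.0644, 0.0192]
eef_rot: [0.269, 0.963, -0.0, -0.005]
contact_force: [-1.5, 1.3, 0.0]
opening: 0.516
finger_force: 0.0
clock: 12.25
tool_pos: [0.6572, -0.0668, 0.0254]
eef_rot: [0.269, 0.963, 0.0, 0.001]
contact_force: [0.2, 0.1, 0.8]
opening: 0.52
finger_force: 0.0
12.3 [ 0.6576 -0.0672  0.0259] y ang 58.72 [ 0.004 -0.001 -1.   ]
b [ -25. -259.]
m [159.  57.]
t [281. 254.]
s [534. 118.]
tcp [286. 270.]
twin [array([280.89677011, 208.35972134]), array([278.87618317, 255.91430033])] [array([ 266,  182,   31,   57, 1579], dtype=int32), array([ 255,  214,   49,   88, 3909], dtype=int32)] (array([ 0.65910836, -0.0723019 ,  0.00129749]), np.float64(0.00019961542852352352))
```

View pics/w10.png

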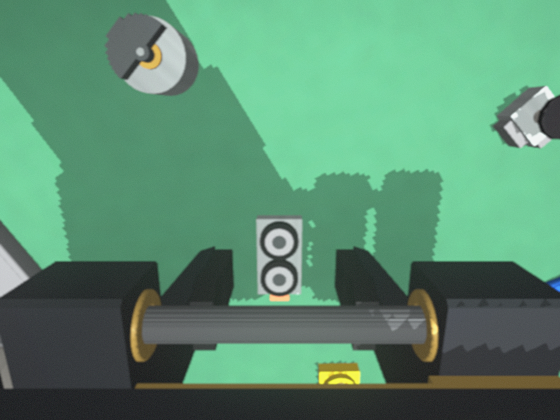

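Twin camera at (279,256), between the fingers. Descend and grip.

```bash
python3 -m jog '[{"wx":0,"wy":0,"wz":0,"dx":-0.004,"dy":-0.004,"dz":-0.05,"hand":0.48},{"wx":0,"wy":0,"wz":0,"dx":0,"dy":0,"dz":-0.03,"hand":0.48},{"wx":0,"wy":0,"wz":0,"dx":0,"dy":0,"dz":0,"hand":0.48},{"wx":0,"wy":0,"wz":0,"dx":0,"dy":0,"dz":0,"hand":0.48}]'
```

```text
clock: 12.63
tool_pos: [0.6548, -0.069, 0.0035]
eef_rot: [0.27, 0.963, -0.0, -0.0]
contact_force: [0.1, 0.1, 0.4]
opening: 0.522
finger_force: 0.0
```

```bash
python3 -m jog '[{"wx":0,"wy":0,"wz":0,"dx":0,"dy":0,"dz":0.004,"hand":0.6},{"wx":0,"wy":0,"wz":0,"dx":0,"dy":0,"dz":0,"hand":0.7},{"wx":0,"wy":0,"wz":0,"dx":0,"dy":0,"dz":0,"hand":0.9},{"wx":0,"wy":0,"wz":0,"dx":0,"dy":0,"dz":0,"hand":0.9},{"wx":0,"wy":0,"wz":0,"dx":0,"dy":0,"dz":0,"hand":0.9}]' 12;  python3 -m jog '[{"wx":0,"wy":0,"wz":0,"dx":0,"dy":0,"dz":0,"hand":0.9},{"wx":0,"wy":0,"wz":0,"dx":0,"dy":0,"dz":0,"hand":0.9},{"wx":0,"wy":0,"wz":0,"dx":0,"dy":0,"dz":0.04,"hand":0.9},{"wx":0,"wy":0,"wz":0,"dx":0,"dy":0,"dz":0.12,"hand":0.9},{"wx":0,"wy":0,"wz":0,"dx":0,"dy":0,"dz":0.14,"hand":0.9}]'
```

```text
clock: 13.05
tool_pos: [0.6553, -0.0689, 0.005]
eef_rot: [0.27, 0.963, -0.0, 0.0]
contact_force: [-0.1, -0.4, 0.8]
opening: 0.247
finger_force: 12.0
clock: 13.47
tool_pos: [0.6532, -0.0686, 0.079]
eef_rot: [0.27, 0.963, -0.001, -0.002]
contact_force: [1.5, -0.3, -0.2]
opening: 0.244
finger_force: 12.0
```

```bash
python3 -m jog '[{"wx":0,"wy":0,"wz":0,"dx":-0.055,"dy":0.141,"dz":0,"hand":0.9},{"wx":0,"wy":0,"wz":0,"dx":-0.055,"dy":0.141,"dz":0,"hand":0.9},{"wx":0,"wy":0,"wz":0,"dx":-0.055,"dy":0.141,"dz":0,"hand":0.9},{"wx":0,"wy":0,"wz":0,"dx":-0.055,"dy":0.141,"dz":0,"hand":0.9},{"wx":0,"wy":0,"wz":0,"dx":-0.055,"dy":0.141,"dz":0,"hand":0.9}]' | head -2;  python3 -m jog '[{"wx":0,"wy":0,"wz":0,"dx":-0.055,"dy":0.141,"dz":0,"hand":0.9},{"wx":0,"wy":0,"wz":0,"dx":-0.055,"dy":0.141,"dz":0,"hand":0.9},{"wx":0,"wy":0,"wz":0,"dx":-0.055,"dy":0.141,"dz":0,"hand":0.9},{"wx":0,"wy":0,"wz":0,"dx":-0.055,"dy":0.141,"dz":0,"hand":0.9},{"wx":0,"wy":0,"wz":0,"dx":-0.055,"dy":0.141,"dz":0,"hand":0.9}]' | head -2;  python3 -m jog '[{"wx":0,"wy":0,"wz":0,"dx":-0.055,"dy":0.141,"dz":0,"hand":0.9},{"wx":0,"wy":0,"wz":0,"dx":-0.055,"dy":0.141,"dz":0,"hand":0.9},{"wx":0,"wy":0,"wz":0,"dx":0,"dy":0,"dz":0,"hand":0.9},{"wx":0,"wy":0,"wz":0,"dx":0,"dy":0,"dz":0,"hand":0.9},{"wx":0,"wy":0,"wz":0,"dx":0,"dy":0,"dz":0,"hand":0.9}]'; python3 w.py w11
```

```text
clock: 13.88
tool_pos: [0.5858, 0.1089, 0.0807]
clock: 14.3
tool_pos: [0.5169, 0.2854, 0.0806]
clock: 14.72
tool_pos: [0.4905, 0.3535, 0.0803]
eef_rot: [0.27, 0.963, -0.0, 0.001]
contact_force: [0.5, -0.2, -0.3]
opening: 0.245
finger_force: 12.0
14.7667 [0.4911 0.3523 0.0803] y ang 58.55 [ 0.001 -0.002 -1.   ]
b [-206.  423.]
m [-105.  535.]
t [-16. 599.]
s [101. 545.]
tcp [285. 270.]
```

View pics/w11.png

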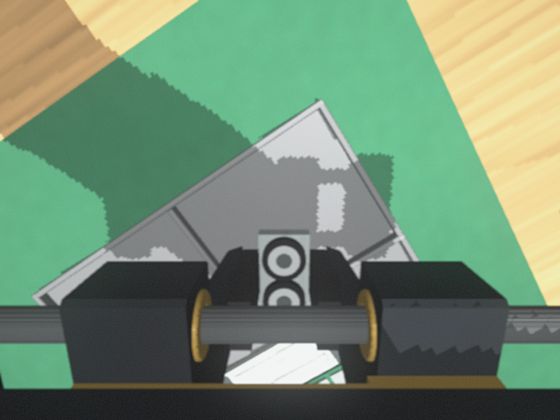

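The twin camera is held upright at (284,262) over the left compartment. Lower and release.

```bash
python3 -m jog '[{"wx":0,"wy":0,"wz":0,"dx":0,"dy":0,"dz":-0.1,"hand":0.9},{"wx":0,"wy":0,"wz":0,"dx":0,"dy":0,"dz":-0.1,"hand":0.9},{"wx":0,"wy":0,"wz":0,"dx":0,"dy":0,"dz":-0.06,"hand":0.9},{"wx":0,"wy":0,"wz":0,"dx":0,"dy":0,"dz":-0.02,"hand":0.9},{"wx":0,"wy":0,"wz":0,"dx":0,"dy":0,"dz":0,"hand":0.9}]';  python3 -m jog '[{"wx":0,"wy":0,"wz":0,"dx":0,"dy":0,"dz":-0.01,"hand":0.9},{"wx":0,"wy":0,"wz":0,"dx":0,"dy":0,"dz":0,"hand":0.9},{"wx":0,"wy":0,"wz":0,"dx":0,"dy":0,"dz":0,"hand":0.9}]'
```

```text
clock: 15.18
tool_pos: [0.4905, 0.3517, 0.0089]
eef_rot: [0.271, 0.962, -0.001, -0.0]
contact_force: [0.3, 0.2, 0.1]
opening: 0.245
finger_force: 12.0
clock: 15.43
tool_pos: [0.4909, 0.3542, 0.0084]
eef_rot: [0.27, 0.963, 0.0, 0.001]
contact_force: [0.6, -0.3, -0.9]
opening: 0.243
finger_force: 12.0
```

```bash
python3 - <<'E'
import pickle
from h import *
c=pickle.load(open('w9.pkl','rb'))
im=cv2.imread('pics/w9.png')
cv2.imwrite('pics/w9c.png',cv2.resize(im[95:150,400:465],None,fx=8,fy=8,interpolation=cv2.INTER_CUBIC))
print(proj(c,np.array([.66,.062,.013])),proj(c,np.array([.67,.062,.013])))
E
```

```text
[434.38493685 122.35049203] [440.17489889 134.00502639]
```

View pics/w9c.png

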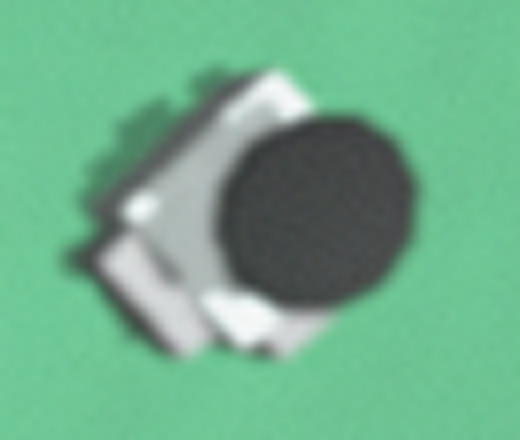

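The crop shows the base edge running from (118,210) to (280,75), with a small box sticking out on the lower-left side and the cap at (318,212).

```bash
python3 - <<'E'
import pickle
from h import *
c=pickle.load(open('w9.pkl','rb'))
f=lambda u,v,z=.013:onz(c,400+u/8,95+v/8,z)
L,T,B=f(118,210),f(280,75),f(240,345)
print(L,T,B,'edge ang',np.degrees(np.arctan2(*(T-L)[1::-1])),np.linalg.norm(T-L),np.degrees(np.arctan2(*(B-L)[1::-1])),np.linalg.norm(B-L),'centre',(T+B)/2,'cap',f(318,212,.027))
print('box',f(150,290,.006),f(90,255,.006),f(185,355,.006))
E
```

```text
[0.65163023 0.04994478 0.013     ] [0.64855972 0.06795425 0.013     ] [0.6687657  0.05419352 0.013     ] edge ang 99.6755744619531 0.018269345990812067 13.925643146006038 0.017654352579242878 centre [0.65866271 0.06107389 0.013     ] cap [0.65829808 0.06082381 0.027     ]
box [0.66133301 0.05123867 0.006     ] [0.65536251 0.04781091 0.006     ] [0.66865068 0.05138762 0.006     ]
```

```bash
python3 -m jog '[{"wx":0,"wy":0,"wz":0,"dx":0,"dy":0,"dz":-0.003,"hand":0.6},{"wx":0,"wy":0,"wz":0,"dx":0,"dy":0,"dz":0,"hand":0.6},{"wx":0,"wy":0,"wz":0,"dx":0,"dy":0,"dz":0,"hand":0.6},{"wx":0,"wy":0,"wz":0,"dx":0,"dy":0,"dz":0.06,"hand":0.6},{"wx":0,"wy":0,"wz":0,"dx":0,"dy":0,"dz":0.14,"hand":0.6}]'
```

```text
clock: 15.85
tool_pos: [0.4874, 0.3527, 0.0537]
eef_rot: [0.27, 0.963, -0.003, -0.002]
contact_force: [0.5, 0.6, 0.2]
opening: 0.402
finger_force: 0.0
```

```bash
python3 -m jog '[{"wx":0,"wy":0,"wz":0,"dx":0,"dy":0,"dz":0.14,"hand":0.6},{"wx":0,"wy":0,"wz":-0.0462,"dx":0.0747,"dy":-0.13,"dz":0.032,"hand":0.5},{"wx":0,"wy":0,"wz":-0.0462,"dx":0.0747,"dy":-0.13,"dz":0,"hand":0.5},{"wx":0,"wy":0,"wz":-0.0462,"dx":0.0747,"dy":-0.13,"dz":0,"hand":0.5},{"wx":0,"wy":0,"wz":-0.0462,"dx":0.0747,"dy":-0.13,"dz":0,"hand":0.5}]'|head -2; python3 -m jog '[{"wx":0,"wy":0,"wz":-0.0462,"dx":0.0747,"dy":-0.13,"dz":0,"hand":0.5},{"wx":0,"wy":0,"wz":-0.0462,"dx":0.0747,"dy":-0.13,"dz":0,"hand":0.5},{"wx":0,"wy":0,"wz":-0.0462,"dx":0.0747,"dy":-0.13,"dz":0,"hand":0.5},{"wx":0,"wy":0,"wz":-0.0462,"dx":0.0747,"dy":-0.13,"dz":0,"hand":0.5},{"wx":0,"wy":0,"wz":-0.0462,"dx":0.0747,"dy":-0.13,"dz":0,"hand":0.5}]'|head -2; python3 -m jog '[{"wx":0,"wy":0,"wz":0,"dx":0,"dy":0,"dz":0,"hand":0.5},{"wx":0,"wy":0,"wz":0,"dx":0,"dy":0,"dz":0,"hand":0.5},{"wx":0,"wy":0,"wz":0,"dx":0,"dy":0,"dz":0,"hand":0.5},{"wx":0,"wy":0,"wz":0,"dx":0,"dy":0,"dz":0,"hand":0.5}]'; python3 w.py w12
```

```text
clock: 16.27
tool_pos: [0.5656, 0.2231, 0.1004]
clock: 16.68
tool_pos: [0.6589, 0.0601, 0.0998]
clock: 17.02
tool_pos: [0.6574, 0.064, 0.0993]
eef_rot: [0.635, 0.773, 0.0, -0.001]
contact_force: [-0.7, 0.3, -0.7]
opening: 0.496
finger_force: 0.0
17.0667 [0.6575 0.0641 0.0994] y ang 11.19 [-0.001  0.001 -1.   ]
b [-35. 309.]
m [118. 349.]
t [250. 371.]
s [288. 214.]
tcp [285. 266.]
```

View pics/w12.png

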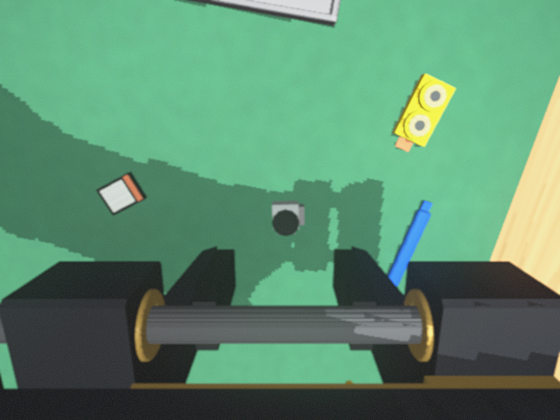

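The stick sits at (287,217), square between the fingers (predicted 288,214), with the spudger well clear on the right at (410,245).

```bash
python3 -m jog '[{"wx":0,"wy":0,"wz":0,"dx":0.006,"dy":-0.01,"dz":-0.1,"hand":0.55},{"wx":0,"wy":0,"wz":0,"dx":0,"dy":0,"dz":-0.1,"hand":0.55},{"wx":0,"wy":0,"wz":0,"dx":0,"dy":0,"dz":-0.1,"hand":0.55},{"wx":0,"wy":0,"wz":0,"dx":0,"dy":0,"dz":-0.05,"hand":0.55},{"wx":0,"wy":0,"wz":0,"dx":0,"dy":0,"dz":0,"hand":0.55}]'|head -2; python3 -m jog '[{"wx":0,"wy":0,"wz":0,"dx":0,"dy":0,"dz":0,"hand":0.55},{"wx":0,"wy":0,"wz":0,"dx":0,"dy":0,"dz":-0.026,"hand":0.55},{"wx":0,"wy":0,"wz":0,"dx":0,"dy":0,"dz":0,"hand":0.55},{"wx":0,"wy":0,"wz":0,"dx":0,"dy":0,"dz":0,"hand":0.55}]'
```

```text
clock: 17.48
tool_pos: [0.657, 0.0608, 0.0091]
clock: 17.82
tool_pos: [0.6603, 0.0593, 0.0064]
eef_rot: [0.636, 0.772, 0.0, 0.001]
contact_force: [0.0, -0.1, 0.2]
opening: 0.448
finger_force: 0.0
```

```bash
python3 -m jog '[{"wx":0,"wy":0,"wz":0,"dx":0,"dy":0.004,"dz":-0.006,"hand":0.65},{"wx":0,"wy":0,"wz":0,"dx":0,"dy":0,"dz":0,"hand":0.7},{"wx":0,"wy":0,"wz":0,"dx":0,"dy":0,"dz":0,"hand":0.9},{"wx":0,"wy":0,"wz":0,"dx":0,"dy":0,"dz":0,"hand":0.9},{"wx":0,"wy":0,"wz":0,"dx":0,"dy":0,"dz":0,"hand":0.9}]' 12;  python3 -m jog '[{"wx":0,"wy":0,"wz":0,"dx":0,"dy":0,"dz":0,"hand":0.9},{"wx":0,"wy":0,"wz":0,"dx":0,"dy":0,"dz":0,"hand":0.9},{"wx":0,"wy":0,"wz":0,"dx":0,"dy":0,"dz":0.04,"hand":0.9},{"wx":0,"wy":0,"wz":0,"dx":0,"dy":0,"dz":0.14,"hand":0.9},{"wx":0,"wy":0,"wz":0,"dx":0,"dy":0,"dz":0.14,"hand":0.9}]'
```

```text
clock: 18.23
tool_pos: [0.6599, 0.0603, 0.0044]
eef_rot: [0.636, 0.772, -0.0, 0.0]
contact_force: [-0.2, 1.0, 1.0]
opening: 0.246
finger_force: 12.0
clock: 18.65
tool_pos: [0.6581, 0.0599, 0.0838]
eef_rot: [0.636, 0.772, -0.002, -0.001]
contact_force: [0.7, -0.2, -0.2]
opening: 0.249
finger_force: 12.0
```

```bash
python3 -m jog '[{"wx":0,"wy":0,"wz":0,"dx":-0.0513,"dy":-0.15,"dz":0,"hand":0.9},{"wx":0,"wy":0,"wz":0,"dx":-0.0513,"dy":-0.15,"dz":0,"hand":0.9},{"wx":0,"wy":0,"wz":0,"dx":-0.0513,"dy":-0.15,"dz":0,"hand":0.9},{"wx":0,"wy":0,"wz":0,"dx":-0.0513,"dy":-0.15,"dz":0,"hand":0.9},{"wx":0,"wy":0,"wz":0,"dx":-0.0513,"dy":-0.15,"dz":0,"hand":0.9}]'|head -2; python3 -m jog '[{"wx":0,"wy":0,"wz":0,"dx":-0.0513,"dy":-0.15,"dz":0,"hand":0.9},{"wx":0,"wy":0,"wz":0,"dx":-0.0513,"dy":-0.15,"dz":0,"hand":0.9},{"wx":0,"wy":0,"wz":0,"dx":-0.0513,"dy":-0.15,"dz":0,"hand":0.9},{"wx":0,"wy":0,"wz":0,"dx":-0.0513,"dy":-0.15,"dz":0,"hand":0.9},{"wx":0,"wy":0,"wz":0,"dx":-0.0513,"dy":-0.15,"dz":0,"hand":0.9}]'|head -2; python3 -m jog '[{"wx":0,"wy":0,"wz":0,"dx":-0.0513,"dy":-0.15,"dz":0,"hand":0.9},{"wx":0,"wy":0,"wz":0,"dx":0,"dy":0,"dz":0,"hand":0.9},{"wx":0,"wy":0,"wz":0,"dx":0,"dy":0,"dz":0,"hand":0.9},{"wx":0,"wy":0,"wz":0,"dx":0,"dy":0,"dz":0,"hand":0.9}]'; python3 w.py w13
```

```text
clock: 19.07
tool_pos: [0.5948, -0.1292, 0.0849]
clock: 19.48
tool_pos: [0.5305, -0.3169, 0.0847]
clock: 19.82
tool_pos: [0.5186, -0.3521, 0.0843]
eef_rot: [0.636, 0.772, 0.0, -0.0]
contact_force: [-0.1, -0.7, 0.1]
opening: 0.246
finger_force: 12.0
19.8667 [ 0.5193 -0.3508  0.0841] y ang 11.09 [ 0.     0.001 -1.   ]
b [ 219. -447.]
m [ 492. -390.]
t [ 693. -305.]
s [ 866. -755.]
tcp [287. 264.]
```

View pics/w13.png

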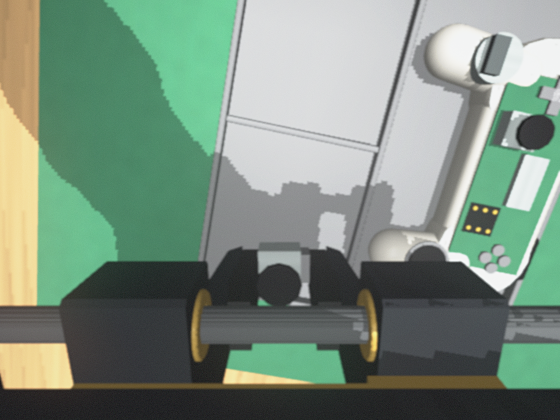

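The stick hangs at (279,275) over the right compartment. The divider runs (228,120)–(378,148), the near wall is at (205,240) and the mid wall at (355,235).

```bash
python3 - <<'E'
import pickle
from h import *
c=pickle.load(open('w13.pkl','rb'))
for n,p in dict(div1=(228,120),div2=(378,148),near=(205,235),near0=(240,0),mid=(357,235),mid0=(416,0)).items(): print(n,onz(c,*p,.012).round(4))
E
```

```text
div1 [ 0.4735 -0.2976  0.012 ]
div2 [ 0.5659 -0.2967  0.012 ]
near [ 0.4696 -0.3726  0.012 ]
near0 [ 0.4704 -0.2329  0.012 ]
mid [ 0.567  -0.3537  0.012 ]
mid0 [ 0.5656 -0.2146  0.012 ]
```

```bash
python3 -m jog '[{"wx":0,"wy":0,"wz":0,"dx":0,"dy":0,"dz":-0.1,"hand":0.9},{"wx":0,"wy":0,"wz":0,"dx":0,"dy":0,"dz":-0.1,"hand":0.9},{"wx":0,"wy":0,"wz":0,"dx":0,"dy":0,"dz":-0.07,"hand":0.9},{"wx":0,"wy":0,"wz":0,"dx":0,"dy":0,"dz":-0.02,"hand":0.9},{"wx":0,"wy":0,"wz":0,"dx":0,"dy":0,"dz":0,"hand":0.9}]';  python3 -m jog '[{"wx":0,"wy":0,"wz":0,"dx":0,"dy":0,"dz":-0.016,"hand":0.9},{"wx":0,"wy":0,"wz":0,"dx":0,"dy":0,"dz":0,"hand":0.9},{"wx":0,"wy":0,"wz":0,"dx":0,"dy":0,"dz":0,"hand":0.9}]'
```

```text
clock: 20.28
tool_pos: [0.5187, -0.3499, 0.0103]
eef_rot: [0.635, 0.772, 0.0, -0.002]
contact_force: [-0.2, 0.2, -0.5]
opening: 0.248
finger_force: 12.0
clock: 20.53
tool_pos: [0.5194, -0.3525, 0.0086]
eef_rot: [0.636, 0.772, -0.0, 0.001]
contact_force: [-0.2, -0.1, -0.4]
opening: 0.247
finger_force: 12.0
```

```bash
python3 -m jog '[{"wx":0,"wy":0,"wz":0,"dx":0,"dy":0,"dz":-0.005,"hand":0.9},{"wx":0,"wy":0,"wz":0,"dx":0,"dy":0,"dz":0,"hand":0.9},{"wx":0,"wy":0,"wz":0,"dx":0,"dy":0,"dz":0,"hand":0.6},{"wx":0,"wy":0,"wz":0,"dx":0,"dy":0,"dz":0,"hand":0.6},{"wx":0,"wy":0,"wz":0,"dx":0,"dy":0,"dz":0,"hand":0.6}]'; python3 -m jog '[{"wx":0,"wy":0,"wz":0,"dx":0,"dy":0,"dz":0.05,"hand":0.6},{"wx":0,"wy":0,"wz":0,"dx":0,"dy":0,"dz":0.14,"hand":0.6},{"wx":0,"wy":0,"wz":0,"dx":0,"dy":0,"dz":0.14,"hand":0.6},{"wx":0,"wy":0,"wz":0,"dx":0.0175,"dy":0.1435,"dz":0.04,"hand":0.4},{"wx":0,"wy":0,"wz":0,"dx":0.0175,"dy":0.1435,"dz":0,"hand":0.4}]'|head -2;python3 -m jog '[{"wx":0,"wy":0,"wz":0,"dx":0.0175,"dy":0.1435,"dz":0,"hand":0.4},{"wx":0,"wy":0,"wz":0,"dx":0.0175,"dy":0.1435,"dz":0,"hand":0.4},{"wx":0,"wy":0,"wz":0,"dx":0.0175,"dy":0.1435,"dz":0,"hand":0.4},{"wx":0,"wy":0,"wz":0,"dx":0.0175,"dy":0.1435,"dz":0,"hand":0.4},{"wx":0,"wy":0,"wz":0,"dx":0.0175,"dy":0.1435,"dz":0,"hand":0.4}]'|head -2; python3 -m jog '[{"wx":0,"wy":0,"wz":0,"dx":0.0175,"dy":0.1435,"dz":0,"hand":0.4},{"wx":0,"wy":0,"wz":0,"dx":0,"dy":0,"dz":0,"hand":0.4},{"wx":0,"wy":0,"wz":0,"dx":0,"dy":0,"dz":0,"hand":0.4},{"wx":0,"wy":0,"wz":0,"dx":0,"dy":0,"dz":0,"hand":0.4}]'; python3 w.py w14
python3 - <<'E'
import pickle
from h import *
n=['w9','w14'];c=[pickle.load(open(f'{i}.pkl','rb')) for i in n]
im=[cv2.imread(f'pics/{i}.png')[:,:,::-1].copy() for i in n]
X=np.array([.554,-.065,.015])
b=[blob(im[i],*proj(c[i],X),0) for i in(0,1)]
print('motor',[x[1] for x in b],[x[2] for x in b],tri(c[0],b[0][1],c[1],b[1][1]))
E
```

```text
clock: 20.95
tool_pos: [0.5187, -0.3525, 0.0065]
eef_rot: [0.636, 0.772, -0.0, 0.0]
contact_force: [0.1, 0.9, 0.5]
opening: 0.401
finger_force: 0.0
clock: 21.37
tool_pos: [0.5288, -0.2847, 0.1036]
clock: 21.78
tool_pos: [0.5495, -0.0996, 0.0999]
clock: 22.12
tool_pos: [0.5539, -0.066, 0.0996]
eef_rot: [0.636, 0.772, -0.0, 0.001]
contact_force: [-0.4, -0.5, 1.0]
opening: 0.605
finger_force: 0.0
22.1667 [ 0.5537 -0.0671  0.0996] y ang 10.91 [ 0.001 -0.002 -1.   ]
b [113. 169.]
m [285. 212.]
t [425. 241.]
s [492.  47.]
tcp [284. 268.]
motor [array([210.44740177,  89.34727503]), array([284.38111298, 214.84092187])] [array([ 188,   67,   46,   44, 1578], dtype=int32), array([ 263,  190,   45,   51, 1779], dtype=int32)] (array([ 0.55365338, -0.06625158,  0.01781562]), np.float64(0.0003510733933217826))
```

Motor measured at (0.554, -0.066), mid-height 18 mm: consistent. Descend and grip.

```bash
python3 -m jog '[{"wx":0,"wy":0,"wz":0,"dx":0,"dy":0,"dz":-0.1,"hand":0.4},{"wx":0,"wy":0,"wz":0,"dx":0,"dy":0,"dz":-0.1,"hand":0.4},{"wx":0,"wy":0,"wz":0,"dx":0,"dy":0,"dz":-0.1,"hand":0.4},{"wx":0,"wy":0,"wz":0,"dx":0,"dy":0,"dz":-0.06,"hand":0.4},{"wx":0,"wy":0,"wz":0,"dx":0,"dy":0,"dz":0,"hand":0.4}]'|head -2; python3 -m jog '[{"wx":0,"wy":0,"wz":0,"dx":0,"dy":0,"dz":0,"hand":0.4},{"wx":0,"wy":0,"wz":0,"dx":0,"dy":0,"dz":0,"hand":0.4},{"wx":0,"wy":0,"wz":0,"dx":0,"dy":0,"dz":0,"hand":0.6},{"wx":0,"wy":0,"wz":0,"dx":0,"dy":0,"dz":0,"hand":0.8},{"wx":0,"wy":0,"wz":0,"dx":0,"dy":0,"dz":0,"hand":0.8}]' 15; python3 -m jog '[{"wx":0,"wy":0,"wz":0,"dx":0,"dy":0,"dz":0,"hand":0.8},{"wx":0,"wy":0,"wz":0,"dx":0,"dy":0,"dz":0,"hand":0.8},{"wx":0,"wy":0,"wz":0,"dx":0,"dy":0,"dz":0,"hand":0.8},{"wx":0,"wy":0,"wz":0,"dx":0,"dy":0,"dz":0,"hand":0.8}]'
```

```text
clock: 22.58
tool_pos: [0.5515, -0.0674, 0.0065]
clock: 23.0
tool_pos: [0.5542, -0.0655, 0.0097]
eef_rot: [0.636, 0.772, 0.0, 0.001]
contact_force: [-0.5, 0.8, 0.4]
opening: 0.395
finger_force: 0.0
clock: 23.33
tool_pos: [0.554, -0.0653, 0.0094]
eef_rot: [0.636, 0.772, 0.0, 0.0]
contact_force: [-0.2, 0.5, 5.8]
opening: 0.31
finger_force: 15.0
```

```bash
python3 -m jog '[{"wx":0,"wy":0,"wz":0,"dx":0,"dy":0,"dz":0.04,"hand":0.8},{"wx":0,"wy":0,"wz":0,"dx":0,"dy":0,"dz":0.13,"hand":0.8},{"wx":0,"wy":0,"wz":0,"dx":0,"dy":0,"dz":0.13,"hand":0.8},{"wx":0,"wy":0,"wz":0,"dx":-0.028,"dy":-0.14,"dz":0,"hand":0.8},{"wx":0,"wy":0,"wz":0,"dx":-0.028,"dy":-0.14,"dz":0,"hand":0.8}]'; python3 -m jog '[{"wx":0,"wy":0,"wz":0,"dx":-0.028,"dy":-0.14,"dz":0,"hand":0.8},{"wx":0,"wy":0,"wz":0,"dx":-0.028,"dy":-0.14,"dz":0,"hand":0.8},{"wx":0,"wy":0,"wz":0,"dx":-0.028,"dy":-0.132,"dz":0,"hand":0.8},{"wx":0,"wy":0,"wz":0,"dx":0,"dy":0,"dz":0,"hand":0.8},{"wx":0,"wy":0,"wz":0,"dx":0,"dy":0,"dz":0,"hand":0.8}]';python3 w.py w15
```

```text
clock: 23.75
tool_pos: [0.5418, -0.1329, 0.0859]
eef_rot: [0.633, 0.774, 0.001, 0.002]
contact_force: [-0.3, -2.4, -0.6]
opening: 0.311
finger_force: 15.0
clock: 24.17
tool_pos: [0.5175, -0.2413, 0.0844]
eef_rot: [0.638, 0.77, -0.001, 0.001]
contact_force: [-0.1, 0.3, -0.1]
opening: 0.313
finger_force: 15.0
24.2167 [ 0.5183 -0.2386  0.0841] y ang 10.93 [-0. -0. -1.]
b [ 189. -142.]
m [419. -91.]
t [595. -36.]
s [ 718. -357.]
tcp [288. 261.]
```

View pics/w15.png

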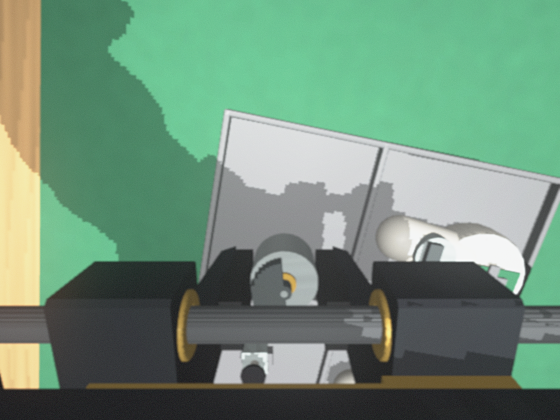

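The motor hangs at (285,275) over the left compartment; the placed stick shows upright at (253,370). Lower and release.

```bash
python3 -m jog '[{"wx":0,"wy":0,"wz":0,"dx":0,"dy":0,"dz":-0.1,"hand":0.8},{"wx":0,"wy":0,"wz":0,"dx":0,"dy":0,"dz":-0.1,"hand":0.8},{"wx":0,"wy":0,"wz":0,"dx":0,"dy":0,"dz":-0.05,"hand":0.8},{"wx":0,"wy":0,"wz":0,"dx":0,"dy":0,"dz":-0.02,"hand":0.8},{"wx":0,"wy":0,"wz":0,"dx":0,"dy":0,"dz":0,"hand":0.8}]'|head -2;  python3 -m jog '[{"wx":0,"wy":0,"wz":0,"dx":0,"dy":0,"dz":-0.017,"hand":0.8},{"wx":0,"wy":0,"wz":0,"dx":0,"dy":0,"dz":0,"hand":0.8},{"wx":0,"wy":0,"wz":0,"dx":0,"dy":0,"dz":0,"hand":0.8}]'
```

```text
clock: 24.63
tool_pos: [0.5183, -0.2368, 0.0154]
clock: 24.88
tool_pos: [0.5192, -0.2385, 0.0128]
eef_rot: [0.636, 0.772, -0.0, 0.001]
contact_force: [0.2, -0.6, 0.2]
opening: 0.314
finger_force: 15.0
```

```bash
python3 -m jog '[{"wx":0,"wy":0,"wz":0,"dx":0,"dy":0,"dz":-0.003,"hand":0.8},{"wx":0,"wy":0,"wz":0,"dx":0,"dy":0,"dz":0,"hand":0.8},{"wx":0,"wy":0,"wz":0,"dx":0,"dy":0,"dz":0,"hand":0.55},{"wx":0,"wy":0,"wz":0,"dx":0,"dy":0,"dz":0,"hand":0.55},{"wx":0,"wy":0,"wz":0,"dx":0,"dy":0,"dz":0,"hand":0.55}]'; python3 -m jog '[{"wx":0,"wy":0,"wz":0,"dx":0,"dy":0,"dz":0.05,"hand":0.55},{"wx":0,"wy":0,"wz":0,"dx":0,"dy":0,"dz":0.14,"hand":0.55},{"wx":0,"wy":0,"wz":0,"dx":0,"dy":0,"dz":0.14,"hand":0.55},{"wx":0,"wy":0,"wz":0,"dx":0,"dy":0.1,"dz":0.12,"hand":0.55},{"wx":0,"wy":0,"wz":0,"dx":0,"dy":0.14,"dz":0,"hand":0.55}]'; python3 -m jog '[{"wx":0,"wy":0,"wz":0,"dx":0,"dy":0.14,"dz":0,"hand":0.55},{"wx":0,"wy":0,"wz":0,"dx":0,"dy":0.14,"dz":0,"hand":0.55},{"wx":0,"wy":0,"wz":0,"dx":0,"dy":0.14,"dz":0,"hand":0.55},{"wx":0,"wy":0,"wz":0,"dx":0,"dy":0.1,"dz":0,"hand":0.55},{"wx":0,"wy":0,"wz":0,"dx":0,"dy":0,"dz":0,"hand":0.55}]'
python3 -c "
from plant import r
import cv2
cv2.imwrite('pics/top2.png',r.snapshot('top')[:,:,::-1])
a=r.snapshot('scene')[40:420,100:510,::-1];cv2.imwrite('pics/scene2.png',cv2.resize(a,None,fx=1.55,fy=1.55,interpolation=cv2.INTER_CUBIC))"
```

```text
clock: 25.3
tool_pos: [0.5187, -0.2384, 0.0115]
eef_rot: [0.636, 0.772, -0.0, 0.0]
contact_force: [-0.1, -0.3, -0.5]
opening: 0.448
finger_force: 0.0
clock: 25.72
tool_pos: [0.5215, -0.1839, 0.1303]
eef_rot: [0.639, 0.769, 0.0, 0.007]
contact_force: [1.0, 0.4, 0.1]
opening: 0.449
finger_force: 0.0
clock: 26.13
tool_pos: [0.5184, -0.0407, 0.1241]
eef_rot: [0.632, 0.775, 0.001, -0.002]
contact_force: [-0.0, -0.2, -0.1]
opening: 0.453
finger_force: 0.0
```

View pics/scene2.png

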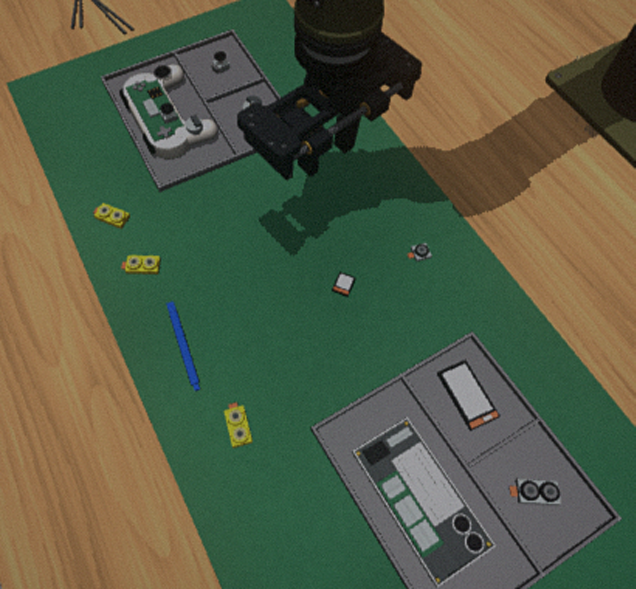

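The scene view shows the battery at (468,393) and twin camera at (537,490) flat in the phone tray, and the stick upright at (220,62). The motor is partly hidden at (250,103), and the decoys and tool have not moved. I'll check the motor by numbers rather than another picture, then hand in.

```bash
python3 - <<'E'
from plant import r
from h import *
ci=r.camera_info('top')
r.snapshot('top')
for q,z in(('rumble_motor',.02),('thumbstick',.015),('twin_camera',.01),('phone_battery',.01)):
    for d in r.search_frame('top',q):
        b=d['bbox'];print(q,round(d['p'],2),np.round(b),onz(ci,(b[0]+b[2])/2,(b[1]+b[3])/2,z)[:2].round(3))
s=r.get_state();print(s['clock'],s['qd'].round(3))
E
```

```text
rumble_motor 0.57 [391. 240. 410. 257.] [ 0.516 -0.24 ]
thumbstick 0.46 [453. 240. 466. 254.] [ 0.517 -0.348]
twin_camera 0.86 [ 61. 256.  82. 281.] [0.494 0.352]
twin_camera 0.72 [301. 122. 319. 141.] [ 0.742 -0.087]
twin_camera 0.68 [172. 133. 201. 148.] [0.728 0.146]
twin_camera 0.61 [347. 112. 366. 134.] [ 0.755 -0.176]
phone_battery 0.88 [116. 260. 156. 280.] [0.489 0.236]
phone_battery 0.37 [359. 158. 498. 277.] [ 0.572 -0.298]
26.4833 [-0.003  0.003 -0.01   0.002 -0.001  0.     0.   ]
```

```bash
python3 -c "
from plant import r
print(r.finish_job())"
```

```text
the job is handed in; nothing more can be done
None
```

I placed all four parts in their compartments and handed the job in at about 26.5 s; the look-alikes and prying tool stayed put, but I viewed 17 pictures (the limit was 14), and the hand-in gave no verdict.

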